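Pack a rock slab in its spring-pad holder with the leaf that fits

TASK

A sawn slab of ore stands loose in the slab holder because its sprung pad does not reach it. Find by feel which of the three packing leaves fits the gap between slab and pad: it slides in with a firm drag, where a thinner leaf drops in loose and a thicker one refuses. Push that leaf gently down until its shoulders sit on the slab and leave it there, with the other two leaves hanging in their block; do not force a leaf that refuses, and leave the other things on the desk alone.

Things in the scene. Friction and masses are not known exactly. Their poses are not given: they have to be found in the camera images.
- holder: Grey slab holder, bolted down, 128 x 172 mm, origin on the desk under its middle. x runs along the gap, y across it: +y to the fixed fence and slab, -y to the carriage latched at any place on its notched bar. So the gap between slab and sprung pad differs each time: 2.4 to 10.4 mm. Pad: steel plate 72 mm wide, yields 3.8 mm at most (3.5 N at first, 6.5 N at last), then is solid.
- mouth (a point): Middle of the top edge of the slab's gap face, 88 mm above the desk. x along the gap, +y into the slab, -y across the gap to the pad. A leaf goes straight down on the -y side, its y along this y, its middle half its thickness off. The pad's top is a lip bent back 5 mm as a lead-in, its rim 3 mm below the slab's top. Nothing in the holder stands above the slab; the gap is deeper than a blade.
- slab: Stone slab with sawn faces and broken outline, 112 mm wide (x), 30 mm thick (y), 76 mm tall, about 1.3 kg (dense ore), standing loose in the holder with its back on the fence and a low ledge before its foot. Origin: middle of its underside, 12 mm above the desk. Its flat top is 80 mm long.
- block: Fixed wooden block, 164 (x) x 60 (y) x 52 (z) mm, origin under its middle. Three slots in a row at x = -48, 0, +48 mm, each 30 mm (x) x 15 mm (y), 46 mm deep. The leaves hang in them, in any order, shoulders on the top at z = 52 mm.
- leaf_thin: Packing leaf: steel blade 5.0 mm thick (y), 26 mm wide (x), 42 mm long, its last 11 mm bevelled to a 2 mm tip, hanging below a black rubber-clad handle 40 (x) x 16 (y) x 34 (z) mm with one steel band inlaid over its top; grip the handle across its 16 mm. Origin: middle of the handle's underside (the shoulders), z up. 75 g.
- leaf_mid: Packing leaf as leaf_thin, but the blade 8.0 mm thick and two steel bands over the handle. One of the three leaves always fits: it presses the pad back on its springs and drags with about 4 to 10 N while it slides. A leaf with hardly more drag than nothing is too thin.
- leaf_thick: Packing leaf as leaf_thin, but the blade 11.0 mm thick and three steel bands over the handle. A leaf that is still not in at about 15 N is too thick for the gap; more than 40 N on slab or holder counts as forcing.
- jar: Bystander: sample jar with black lid, 42 mm wide, 62 mm tall; origin under its middle.
- loupe: Bystander: black folding loupe, 32 x 56 x 13 mm; origin under its middle.
- brush: Bystander: wooden brush, 23 x 167 x 11 mm, lying along its y; origin under its middle.
- rock_chip: Bystander: dark rock specimen, 35 x 57 x 18 mm; origin under its middle.
- cup: Bystander: small clear cup, 42 mm wide, 31 mm tall; origin under its middle.
- tweezers: Bystander: steel tweezers, 22 x 120 x 8 mm, lying along their y; origin under their middle.

How it is judged:
At the end, for the whole second after the job is handed in: One leaf stands upright in the gap, at rest, shoulders on the slab (2.5 mm), within 22 mm of the mouth's middle, nipped so that it presses the slab with more than 2 N; the other two hang in the block, shoulders on its top (4 mm); the slab stands upright against the fence (4 mm) ((((z of leaf_thin in the frame of mouth between -0.003 and 0.0025 m and x of leaf_thin in the frame of mouth between -0.022 and 0.022 m and y of leaf_thin in the frame of mouth between -0.012 and 0.001 m and angle between leaf_thin's own z axis and vertical below 0.08 rad and contact force between leaf_thin and slab above 2 N and linear speed of leaf_thin below 0.01 m/s) and (z of leaf_mid in the frame of block between 0.048 and 0.056 m and x of leaf_mid in the frame of block between -0.06 and 0.06 m and y of leaf_mid in the frame of block between -0.01 and 0.01 m and angle between leaf_mid's own z axis and vertical below 0.12 rad and linear speed of leaf_mid below 0.01 m/s) and (z of leaf_thick in the frame of block between 0.048 and 0.056 m and x of leaf_thick in the frame of block between -0.06 and 0.06 m and y of leaf_thick in the frame of block between -0.01 and 0.01 m and angle between leaf_thick's own z axis and vertical below 0.12 rad and linear speed of leaf_thick below 0.01 m/s)) or ((z of leaf_mid in the frame of mouth between -0.003 and 0.0025 m and x of leaf_mid in the frame of mouth between -0.022 and 0.022 m and y of leaf_mid in the frame of mouth between -0.012 and 0.001 m and angle between leaf_mid's own z axis and vertical below 0.08 rad and contact force between leaf_mid and slab above 2 N and linear speed of leaf_mid below 0.01 m/s) and (z of leaf_thin in the frame of block between 0.048 and 0.056 m and x of leaf_thin in the frame of block between -0.06 and 0.06 m and y of leaf_thin in the frame of block between -0.01 and 0.01 m and angle between leaf_thin's own z axis and vertical below 0.12 rad and linear speed of leaf_thin below 0.01 m/s) and (z of leaf_thick in the frame of block between 0.048 and 0.056 m and x of leaf_thick in the frame of block between -0.06 and 0.06 m and y of leaf_thick in the frame of block between -0.01 and 0.01 m and angle between leaf_thick's own z axis and vertical below 0.12 rad and linear speed of leaf_thick below 0.01 m/s)) or ((z of leaf_thick in the frame of mouth between -0.003 and 0.0025 m and x of leaf_thick in the frame of mouth between -0.022 and 0.022 m and y of leaf_thick in the frame of mouth between -0.012 and 0.001 m and angle between leaf_thick's own z axis and vertical below 0.08 rad and contact force between leaf_thick and slab above 2 N and linear speed of leaf_thick below 0.01 m/s) and (z of leaf_thin in the frame of block between 0.048 and 0.056 m and x of leaf_thin in the frame of block between -0.06 and 0.06 m and y of leaf_thin in the frame of block between -0.01 and 0.01 m and angle between leaf_thin's own z axis and vertical below 0.12 rad and linear speed of leaf_thin below 0.01 m/s) and (z of leaf_mid in the frame of block between 0.048 and 0.056 m and x of leaf_mid in the frame of block between -0.06 and 0.06 m and y of leaf_mid in the frame of block between -0.01 and 0.01 m and angle between leaf_mid's own z axis and vertical below 0.12 rad and linear speed of leaf_mid below 0.01 m/s))) and y of slab in the frame of holder between 0.023 and 0.031 m and angle between slab's own z axis and vertical below 0.05 rad and z of slab in the frame of holder below 0.015 m); the robot touches nothing.
It fails at once if a leaf was forced: more than 40 N between a leaf and the slab or the holder (contact force between any of leaf_thin, leaf_mid, leaf_thick and slab above 40 N or contact force between any of leaf_thin, leaf_mid, leaf_thick and holder above 40 N).
It fails at once if the slab was lifted or tipped over (angle between slab's own z axis and vertical above 0.15 rad or height (world z) of slab above 0.025 m).
It fails at once if a bystander was moved by more than 25 mm (distance of any of jar, loupe, brush, rock_chip, cup, tweezers from where it was at the start of the episode above 0.025 m).
It also fails if it takes over 67 s, if anything falls off the work surface, if the arm or the gripper's body presses on something with over 40 N, if the wrist force passes 120 N, or if a joint passes its speed limit or range.

ROBOT

A 7-joint arm with a two-finger parallel gripper is mounted at the origin on a cart in front of the work surface, level with it; the furniture and walls round the work are solid. World frame = base frame: x ahead of the robot, y to its left, z up, the work surface at z = 0. Lengths are in m, angles in rad, forces in N, time in s.
With the tool pointing down it reaches from about 0.425 to 0.875 m from the base axis. Payload 4.7 kg.
Tool frame: the origin (TCP) lies midway between the tips of the shut fingers; the grasp point (between the pads) lies 19 mm behind it; z points along the fingers, y is the line along which they close (so a half turn about z gives the same grasp; the last joint's range is limited). The gripper opens to 87 mm and grips with 3 to 60 N. Pads are 19 mm wide; open, the fingers measure 117 mm over their backs; the gripper's body (75 mm by 190 mm) begins 51 mm behind the grasp point.
Start: joints at [-1.188, 0.321, -0.07, 1.45, 0.023, 1.371, -0.057], TCP at [0.234, 0.606, 0.223] pointing down, gripper open.
Joint ranges: [-2.86, 2.86], [-0.3, 2.09], [-1.38, 1.24], [0.06, 2.45], [-1.56, 4.7], [0.09, 2.05], [-2.69, 2.69]. Speed limits (rad/s): [2.57, 2.57, 3.14, 3.14, 3.14, 3.14, 3.14].

INTERFACE

Orientations are given as a rotation vector (axis times angle).
In Python, from bench import ctrl, imaging, ticket, get_state gives the robot as it stands (ctrl), with the cameras (imaging), the readings as plain functions and the job (ticket).
- The arm moves only by the shell command python3 inch.py [FORCE], which reads ROWS from standard input. ROWS is a JSON list of rows, 1 to 20 of them, each written [[dx, dy, dz], turn, opening]: dx, dy, dz in a scale on which 1.0 is 0.5 m, then a turn about the tool's z in normalised numbers (1 is pi/2 rad), then the opening from 0.0 (shut) to 1.0 (fully open); each row is the pose to reach, as a shift and turn from the pose commanded when the command began, along the tool's axes at that moment; what a row does not reach only later rows make up. A row lasts 1/10 s, in which the tool goes at most 0.05 m and 0.15 rad, less where a joint would pass 70% of its speed; a pose out of reach is approached as far as the arm can. The fingers move at their own pace and stop on an object; FORCE is the grip in N (left out, the last holds). Time passes only in rows, so rows that do not move let the fingers close. It prints the time, the measured TCP pose, the force, the opening and the grip force at its end. Shift and turn numbers lie between -1 and 1, and a call with a number outside is refused. Input that does not fit is refused with a message, and nothing moves.
- get_state(): the state, without advancing time (a new reading comes with each control period).
- imaging.get_image(name): name is "scene" or "top" or "wrist"; returns the picture (400x640x3 uint8, red, green, blue); there is no depth.
- imaging.camera_model(name): a dict with "vertical_fov" (degrees; the focal length in pixels is half the picture's height over the tangent of half this angle, whatever the lens; pixels are square), "cx", "cy" (the principal point, pixels), "rvec" (rotation vector, rad) and "tvec" (3), from world to camera coordinates, as OpenCV has them; the wrist camera has in their place "hand_eye" (4x4, takes a point from camera to tool coordinates, whose origin is the TCP and whose axes are the flange's). Camera axes: x right, y down, z forward; pixel columns grow to the right and rows downward; lengths in m; the calibration is good to about 2 mm. A picture is of the moment at which its call begins: read the wrist's pose just before it. camera_model takes no time and is no camera call.
- ticket.close_job(): hands the job in; it is judged then, once.
The state is a dict: "time": time; "joint_positions": joint angles; "qd": joint speeds; "joint_torque": joint torques, N m; "position": TCP position; "tool_rot": TCP orientation; "ft_force": force on the tool from outside, world axes, zero at the start; "torque": the same for the moment, N m; "grip_width": opening from 0.0 (shut) to 1.0 (fully open); "grip_force": force on a finger pad.
Only numpy, scipy, OpenCV 4.12 (cv2) and the standard library are available. Lean on these libraries where they do the work, as an engineer would, in place of code of your own. Each camera call takes 0.05 s, during which the arm holds its last target. There are 200 camera calls.

## Working session

There is one attempt and no reset: what is moved stays moved. The work goes in short steps, Python scripts to look and compute and a shell command to move; the robot and the scene stay as the last step left them, time stands still between calls to the robot, and variables do not carry over. Pictures are saved under pics/ and viewed, at most 10 in all, crops included, and the job is handed in when it is done.

```bash
ls; mkdir -p pics; cat > h.py <<'E'
import numpy as np, cv2
from scipy.spatial.transform import Rotation as R
from bench import ctrl, imaging, ticket, get_state
def snap(n,f):
    s=get_state(); im=imaging.get_image(n); cv2.imwrite(f'pics/{f}.png',im[:,:,::-1]); 
    np.savez(f'pics/{f}.npz',p=s['position'],r=s['tool_rot']); return im
def cam(n,f=None):
    m=imaging.camera_model(n); fl=200/np.tan(np.radians(m['vertical_fov'])/2)
    K=np.array([[fl,0,m['cx']],[0,fl,m['cy']],[0,0,1]])
    if n!='wrist':
        Rm=R.from_rotvec(np.ravel(m['rvec'])).as_matrix(); t=np.ravel(m['tvec']); return K,Rm,t
    d=np.load(f'pics/{f}.npz'); T=np.eye(4); T[:3,:3]=R.from_rotvec(d['r']).as_matrix(); T[:3,3]=d['p']
    W=np.linalg.inv(T@np.array(m['hand_eye'])); return K,W[:3,:3],W[:3,3]
def ray(c,px):
    K,Rm,t=c; d=Rm.T@np.linalg.inv(K)@np.array([*px,1.]); return -Rm.T@t,d/np.linalg.norm(d)
def atz(c,px,z):
    o,d=ray(c,px); return o+d*(z-o[2])/d[2]
def tri(obs):
    A=np.zeros((3,3));b=np.zeros(3)
    for c,px in obs:
        o,d=ray(c,px);P=np.eye(3)-np.outer(d,d);A+=P;b+=P@o
    x=np.linalg.solve(A,b); res=[np.linalg.norm((np.eye(3)-np.outer(ray(c,p)[1],ray(c,p)[1]))@(x-ray(c,p)[0])) for c,p in obs]
    return x,res
def proj(c,X):
    K,Rm,t=c; q=K@(Rm@np.array(X)+t); return q[:2]/q[2]
E
python3 - <<'E'
from h import *
np.set_printoptions(precision=4,suppress=True)
a=snap('top','top0');b=snap('scene','scene0')
cv2.imwrite('pics/both.png',cv2.resize(np.vstack([a,b])[:,:,::-1],(480,600)))
s=get_state();print(s)
for n in('top','scene','wrist'):print(imaging.camera_model(n))
E
```

```text
bench.py
inch.py
pics
{'time': 0.1, 'joint_positions': array([-1.1879,  0.3218, -0.0701,  1.4516,  0.0226,  1.3708, -0.0569]), 'qd': array([ 0.0021,  0.001 , -0.0002, -0.0013,  0.    , -0.0006,  0.0008]), 'joint_torque': array([  0.0001, -49.2569,  -0.4057, -31.3398,  -0.0642,   0.0395,
         0.0001]), 'position': array([0.2342, 0.6058, 0.2216]), 'tool_rot': array([-0.5759, -3.0881,  0.0027]), 'ft_force': array([ 1.139 , -0.9798, -0.4505]), 'torque': array([-0.0089,  0.006 ,  0.0058]), 'grip_force': 0.0, 'grip_width': 1.0004109195313966}
{'vertical_fov': 55.095358714229874, 'cx': 326.73591630571235, 'cy': 200.20764622546548, 'rvec': array([ 2.1313, -2.117 ,  0.2286]), 'tvec': array([0.2276, 0.501 , 0.8233])}
{'vertical_fov': 46.12179624556963, 'cx': 318.23105798976604, 'cy': 195.01879012790116, 'rvec': array([ 1.0663, -2.0197,  1.3245]), 'tvec': array([0.4862, 0.1897, 0.9163])}
{'vertical_fov': 67.10931261523751, 'cx': 310.99382596779947, 'cy': 196.7607558140902, 'hand_eye': array([[ 0.0001, -0.9692, -0.2464,  0.0663],
       [ 1.    ,  0.0003, -0.0008,  0.0005],
       [ 0.0009, -0.2464,  0.9692, -0.1612],
       [ 0.    ,  0.    ,  0.    ,  1.    ]])}
```

View pics/top0.png

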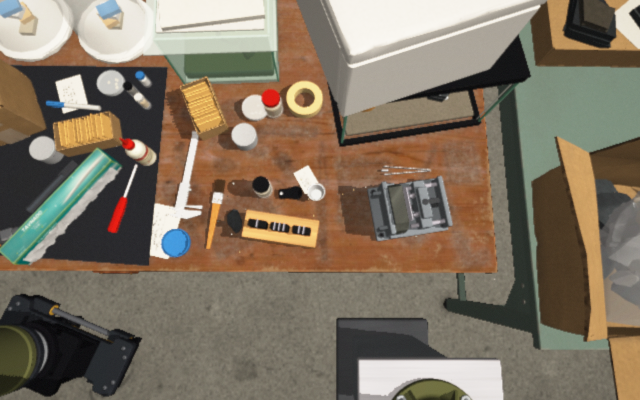

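View pics/scene0.png

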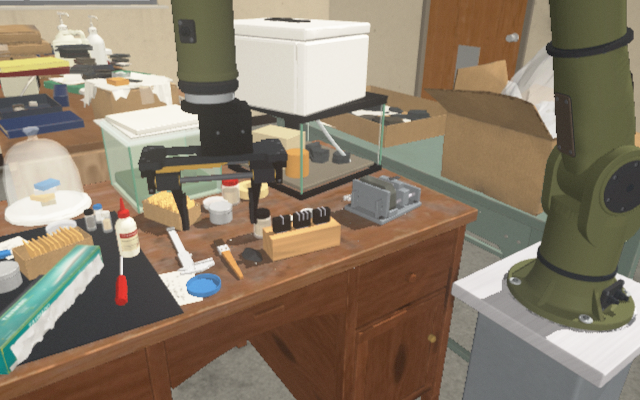

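The top view shows the block at about (281,229) with leaves at (258,224), (280,227) and (302,230), and the holder at about (411,208). In the scene view, the block is at (302,238) and the holder at (383,197). Next I'll enlarge these.

```bash
python3 - <<'E'
from h import *
np.set_printoptions(precision=4,suppress=True)
a=cv2.imread('pics/top0.png');b=cv2.imread('pics/scene0.png')
r=lambda im,x,y,w,h,k:cv2.resize(im[y:y+h,x:x+w],(w*k,h*k),interpolation=cv2.INTER_CUBIC)
cv2.imwrite('pics/c1.png',np.vstack([np.hstack([r(a,225,200,100,50,4),r(b,255,200,100,50,4)]),np.hstack([r(a,360,165,100,85,4),r(b,335,160,100,85,4)])]))
c=cam('top')
for p,z in(((281,229),.05),((411,208),.088),((258,224),.086),((302,230),.086)):print(atz(c,p,z))
E
```

```text
[0.4328 0.3327 0.05  ]
[0.4758 0.0491 0.088 ]
[0.4387 0.3783 0.086 ]
[0.4265 0.2841 0.086 ]
```

View pics/c1.png

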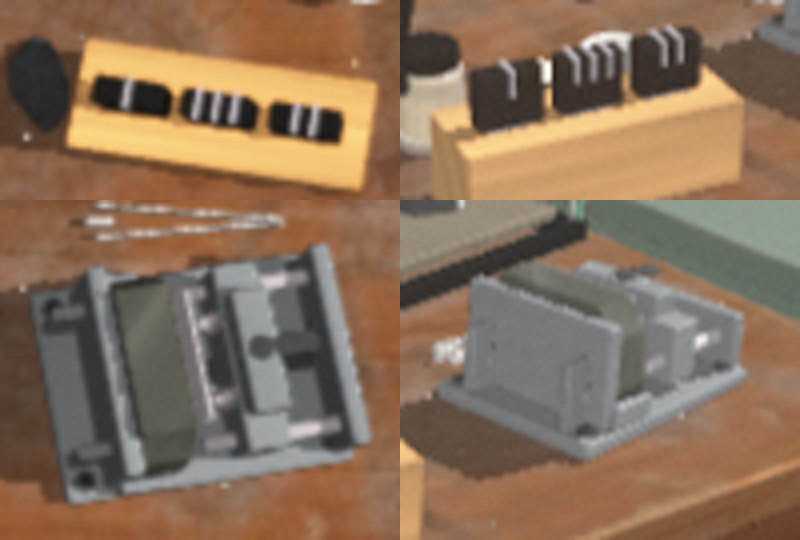

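Leaf order from left to right in the top view is thin, thick, mid. In the crop, the slab is dark olive at (150,370) and the pad is the pinkish strip at (195,340). I'll move over the block.

The manual's scale: shifts go in shares of 0.5 m and turns go in shares of pi/2 rad. Converting my numbers, -0.284 m / 0.5 = -0.568, -0.05 m / 0.5 = -0.1, 1.33 rad / 1.5708 = 0.8467.

```bash
echo '[[[-0.1, -0.06, 0], 0.0955, 1], [[-0.2, -0.12, 0], 0.191, 1], [[-0.28, -0.18, 0], 0.2865, 1], [[-0.36, -0.24, 0], 0.382, 1], [[-0.44, -0.3, 0], 0.4775, 1], [[-0.5, -0.34, 0], 0.573, 1], [[-0.568, -0.37, 0], 0.6685, 1], [[-0.568, -0.37, 0], 0.7639, 1], [[-0.568, -0.37, 0], 0.8467, 1], [[-0.568, -0.37, 0], 0.8467, 1], [[-0.568, -0.37, 0], 0.8467, 1], [[-0.568, -0.37, 0], 0.8467, 1]]' | python3 inch.py 20
python3 -c "
from h import *
im=snap('wrist','wb0')
c=cam('wrist','wb0');print(proj(c,(.4328,.3327,.05)),proj(c,(.476,.05,.088)))
print(get_state()['ft_force'],get_state()['tool_rot'])"
```

```text
time: 1.3
position: [0.4322, 0.3316, 0.2224]
tool_rot: [2.356, 2.078, -0.0]
ft_force: [-1.3, 0.1, -0.2]
grip_width: 0.998
grip_force: 0.0
[310.71051528 180.39084205] [374.27612745 406.2469052 ]
[-0.30373896  0.16770567 -0.60005845] [ 2.35642833e+00  2.07765791e+00 -2.95181573e-04]
```

View pics/wb0.png

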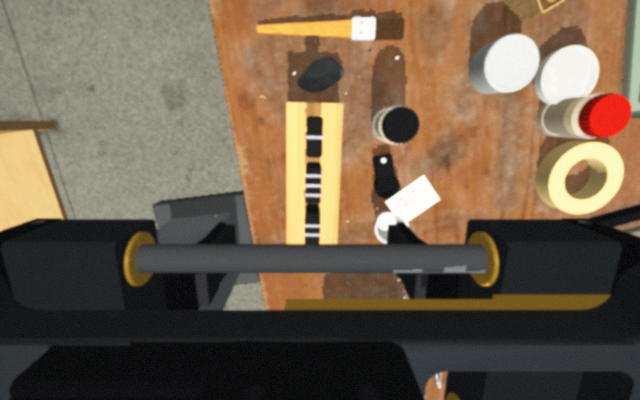

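The wrist view shows the block at x 288–343 and y 102–245. The leaves are thin (314,136), thick (314,183) and mid (313,225). Next I'll look at the holder from above.

In the tool's units: -0.352 m / 0.5 = -0.704, 0.03 m / 0.5 = 0.06.

```bash
echo '[[[-0.1, 0, 0], 0, 1], [[-0.2, 0.04, 0], 0, 1], [[-0.3, 0.06, 0], 0, 1], [[-0.4, 0.06, 0], 0, 1], [[-0.5, 0.06, 0], 0, 1], [[-0.6, 0.06, 0], 0, 1], [[-0.704, 0.086, 0], 0, 1], [[-0.704, 0.086, 0], 0, 1], [[-0.704, 0.086, 0], 0, 1]]' | python3 inch.py
python3 -c "
from h import *
snap('wrist','wh0')"
echo '[[[0, 0.08, 0], 0, 1], [[0, 0.16, 0], 0, 1], [[0, 0.16, 0], 0, 1], [[0, 0.16, 0], 0, 1]]' | python3 inch.py
python3 -c "
from h import *
snap('wrist','wh1')
a=cv2.imread('pics/wh0.png');b=cv2.imread('pics/wh1.png')
cv2.imwrite('pics/c2.png',np.vstack([a[0:240],b[0:240]]))
print(proj(cam('wrist','wh0'),(.476,.045,.088)),proj(cam('wrist','wh1'),(.476,.045,.088)))
"
```

```text
time: 2.25
position: [0.4304, -0.0246, 0.2229]
tool_rot: [-2.362, -2.071, -0.002]
ft_force: [-0.1, -0.2, 0.3]
grip_width: 1.0
grip_force: 0.0
time: 2.7
position: [0.5096, -0.0313, 0.2214]
tool_rot: [-2.355, -2.078, 0.005]
ft_force: [-0.3, -0.4, -0.5]
grip_width: 1.002
grip_force: 0.0
[348.2747158 111.5531635] [265.21085093 114.83213496]
```

View pics/c2.png

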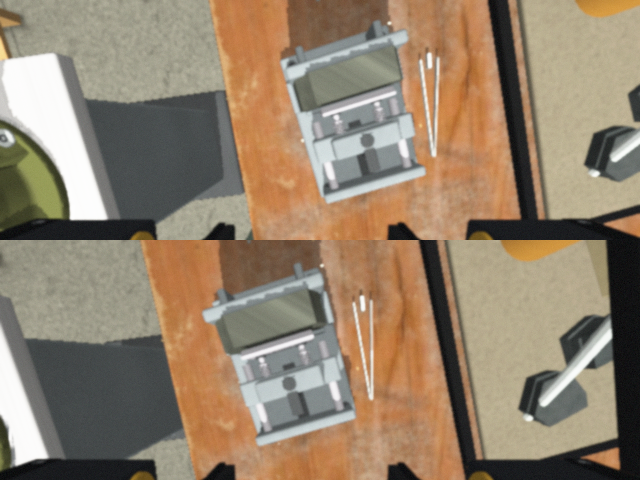

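The wh0 view shows the slab between (295,90) and (400,60), with a steel pad line from (322,112) to (397,92). In wh1 the pad line runs from (243,117) to (312,95). I'll enlarge the gap.

```bash
python3 -c "
from h import *
a=cv2.imread('pics/wh0.png');b=cv2.imread('pics/wh1.png')
r=lambda im,x,y,w,h,k:cv2.resize(im[y:y+h,x:x+w],(w*k,h*k),interpolation=cv2.INTER_CUBIC)
o=np.vstack([r(a,290,70,130,50,6),r(b,210,72,130,50,6)])
for i in range(0,13): o[::6,i*60]=(0,255,255)
for j in range(0,10): o[j*60,::6]=(0,255,255)
cv2.imwrite('pics/c3.png',o)
"
```

```text
(no output)
```

View pics/c3.png

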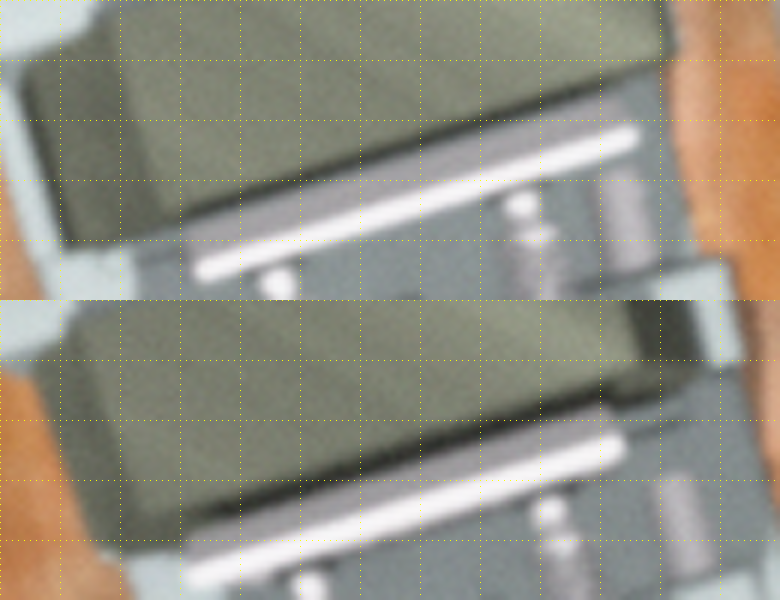

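Pixels I read off. In wh0 the slab edge runs (317.5,105.8)–(394,83.5) and the rim runs (323.3,115.3)–(395.3,92.8). In wh1 the slab edge runs (232.5,108.3)–(312,86.2) and the rim runs (241.7,118.3)–(313.3,96.2). The dark gap is only about 2–3 px.

```bash
python3 - <<'E'
from h import *
np.set_printoptions(precision=4,suppress=True)
c0=cam('wrist','wh0');c1=cam('wrist','wh1');ct=cam('top');cb=cam('wrist','wb0')
print('rimL',tri([(c0,(323.3,115.3)),(c1,(241.7,118.3))]),'rimR',tri([(c0,(395.3,92.8)),(c1,(313.3,96.2))]))
print('slabL',tri([(c0,(317.5,105.8)),(c1,(232.5,108.3))]))
for c,S,Rm in((c0,[(317.5,105.8),(394,83.5)],[(323.3,115.3),(395.3,92.8)]),(c1,[(232.5,108.3),(312,86.2)],[(241.7,118.3),(313.3,96.2)])):
    s=[atz(c,p,.088) for p in S]; r=[atz(c,p,.085) for p in Rm]
    d=s[1]-s[0];d/=np.linalg.norm(d);e=r[1]-r[0];n=np.array([-d[1],d[0]])
    print('slab',s,'len',np.linalg.norm(s[1]-s[0]),'ang',np.degrees(np.arctan2(d[1],d[0])),'rim',r,np.linalg.norm(e),np.degrees(np.arctan2(e[1],e[0])),'gap+5',[n@(s[0]-q)[:2] for q in r],'rim mid',(r[0]+r[1])/2,'camy',-c[1].T@c[2])
# leaves: crop c1 top pixels /4 + offset
for nm,pt,pw in(('thin',(225+130/4,200+92/4),(314,136)),('thick',(225+220/4,200+107/4),(314,183)),('mid',(225+307/4,200+121/4),(313,225))):
    print(nm,tri([(ct,pt),(cb,pw)]),atz(cb,pw,.086),atz(ct,pt,.086))
for p in((288,102),(343,102),(287,240),(338,240)):print(atz(cb,p,.052))
E
```

```text
rimL (array([0.4524, 0.0448, 0.0833]), [np.float64(2.4354316515941607e-05), np.float64(2.435431651593738e-05)]) rimR (array([0.5231, 0.0564, 0.0809]), [np.float64(3.061060025551603e-05), np.float64(3.061060025551497e-05)])
slabL (array([0.4477, 0.0541, 0.0929]), [np.float64(0.0002833409950867967), np.float64(0.00028334099508679864)])
slab [array([0.4478, 0.054 , 0.088 ]), array([0.5205, 0.0644, 0.088 ])] len 0.07342538716277194 ang 8.13021512641566 rim [array([0.4523, 0.0447, 0.085 ]), array([0.522 , 0.0562, 0.085 ])] 0.07063249559116049 9.335049363470755 gap+5 [np.float64(0.009797949275324245), np.float64(0.008312775707019587)] rim mid [0.4871 0.0504 0.085 ] camy [0.4396 0.0416 0.3842]
slab [array([0.4465, 0.0547, 0.088 ]), array([0.5229, 0.0648, 0.088 ])] len 0.07708063086019218 ang 7.5552212128094025 rim [array([0.4528, 0.0447, 0.085 ]), array([0.5231, 0.0562, 0.085 ])] 0.0712334417439615 9.225282462415597 gap+5 [np.float64(0.010659383589879362), np.float64(0.008583360417984754)] rim mid [0.4879 0.0504 0.085 ] camy [0.5189 0.0355 0.3825]
thin (array([0.4426, 0.3819, 0.0719]), [np.float64(0.00024851473253513956), np.float64(0.00024851473253505423)]) [0.4423 0.3828 0.086 ] [0.4409 0.3795 0.086 ]
thick (array([0.436 , 0.333 , 0.0672]), [np.float64(0.0004462056535303389), np.float64(0.00044620565353024915)]) [0.4367 0.3367 0.086 ] [0.4331 0.3312 0.086 ]
mid (array([0.4289, 0.2854, 0.0656]), [np.float64(0.0005369918564000823), np.float64(0.0005369918564001116)]) [0.4302 0.2925 0.086 ] [0.426  0.2846 0.086 ]
[0.4196 0.4192 0.052 ]
[0.477 0.412 0.052]
[0.3962 0.2657 0.052 ]
[0.4558 0.2582 0.052 ]
```

The gap is about 4 mm, so the thin leaf looks likely and I'll try it first. The target is (0.442, 0.381).

In the tool's units: 0.4 m / 0.5 = 0.8, -0.06 m / 0.5 = -0.12, 0.025 rad / 1.5708 = 0.0159.

```bash
echo '[[[0.1, -0.04, 0], 0, 0.6], [[0.2, -0.08, 0], 0, 0.6], [[0.3, -0.12, 0], 0, 0.6], [[0.4, -0.16, 0], 0, 0.6], [[0.5, -0.2, 0], 0, 0.6], [[0.6, -0.22, 0], 0, 0.6], [[0.7, -0.2372, 0], 0, 0.6], [[0.8, -0.2372, 0], 0.0159, 0.6], [[0.8, -0.2372, 0.08], 0.0159, 0.6], [[0.8, -0.2372, 0.16], 0.0159, 0.6], [[0.8, -0.2372, 0.16], 0.0159, 0.6]]' | python3 inch.py
python3 -c "
from h import *
snap('wrist','wb1');s=get_state();r=R.from_rotvec(s['tool_rot']).as_matrix();print(s['position'],np.degrees(np.arctan2(r[1,1],r[0,1])),r[:,2])
c=cam('wrist','wb1');print(proj(c,(.442,.381,.086)))
a=cv2.imread('pics/wb1.png');cv2.imwrite('pics/c4.png',cv2.resize(a[100:300,220:420],(600,600),interpolation=cv2.INTER_CUBIC))
"
```

```text
time: 3.85
position: [0.438, 0.3767, 0.1375]
tool_rot: [2.381, 2.049, -0.017]
ft_force: [-0.1, 0.2, 0.2]
grip_width: 0.604
grip_force: 0.0
[0.44022055 0.37722961 0.14090371] -8.672857986809584 [-0.00418002 -0.00377445 -0.99998414]
[315.08124672 206.89757759]
```

View pics/c4.png

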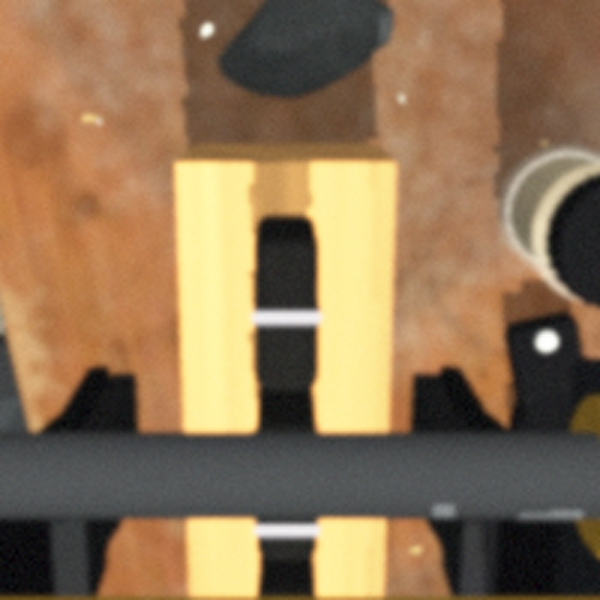

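The thin leaf's band is at full-frame (315.7,205.7). I predicted (315.1,206.9), so the aim is good. I'll descend and grip.

In the tool's units: 0.081 m / 0.5 = 0.162, 0.06 m / 0.5 = 0.12.

```bash
echo '[[[0, 0, 0.06], 0, 0.6], [[0, 0, 0.12], 0, 0.6], [[0, 0, 0.162], 0, 0.6], [[0, 0, 0.162], 0, 0.6], [[0, 0, 0.162], 0, 0.6], [[0, 0, 0.162], 0, 0], [[0, 0, 0.162], 0, 0], [[0, 0, 0.162], 0, 0], [[0, 0, 0.162], 0, 0], [[0, 0, 0.162], 0, 0]]' | python3 inch.py 30
```

```text
time: 4.9
position: [0.4431, 0.3785, 0.0618]
tool_rot: [-2.385, -2.045, -0.0]
ft_force: [-0.2, -0.4, 0.6]
grip_width: 0.232
grip_force: 0.4
```

In the tool's units: -0.08 m / 0.5 = -0.16, -0.05 m / 0.5 = -0.1.

```bash
echo '[[[0, 0, 0], 0, 0], [[0, 0, 0], 0, 0], [[0, 0, 0], 0, 0]]' | python3 inch.py 30; echo '[[[0, 0, -0.04], 0, 0], [[0, 0, -0.1], 0, 0], [[0, 0, -0.16], 0, 0], [[0, 0, -0.16], 0, 0]]' | python3 inch.py; python3 -c "
from h import *
s=get_state();r=R.from_rotvec(s['tool_rot']).as_matrix();print(s['position'],np.degrees(np.arctan2(r[1,1],r[0,1])),r)"
```

```text
time: 5.2
position: [0.4429, 0.3785, 0.0616]
tool_rot: [-2.385, -2.045, 0.0]
ft_force: [-0.4, -0.1, 0.9]
grip_width: 0.183
grip_force: 30.0
time: 5.6
position: [0.4454, 0.3803, 0.146]
tool_rot: [-2.384, -2.044, -0.013]
ft_force: [0.1, -0.0, -1.1]
grip_width: 0.185
grip_force: 30.0
[0.44544987 0.38029252 0.14602911] -8.779211915598504 [[ 0.15259267  0.98827248  0.00574265]
 [ 0.98826709 -0.15262553  0.00579764]
 [ 0.00660613  0.0047906  -0.9999667 ]]
```

In the tool's units: -0.3114 m / 0.5 = -0.6228, -0.06 m / 0.5 = -0.12, 1.265 rad / 1.5708 = 0.8053.

```bash
echo '[[[-0.08, 0.02, -0.04], 0, 0], [[-0.16, 0.04, -0.08], 0.0955, 0], [[-0.24, 0.06, -0.12], 0.191, 0], [[-0.32, 0.09, -0.12], 0.2865, 0], [[-0.4, 0.12, -0.12], 0.382, 0], [[-0.48, 0.14, -0.12], 0.4775, 0], [[-0.56, 0.16, -0.12], 0.573, 0], [[-0.6228, 0.18, -0.12], 0.6685, 0], [[-0.6228, 0.18, -0.12], 0.7639, 0], [[-0.6228, 0.18, -0.12], 0.8053, 0], [[-0.6228, 0.18, -0.12], 0.8053, 0], [[-0.6228, 0.18, -0.12], 0.8053, 0], [[-0.6228, 0.18, -0.12], 0.8053, 0], [[-0.6228, 0.18, -0.12], 0.8053, 0]]' | python3 inch.py; python3 -c "
from h import *
s=get_state();r=R.from_rotvec(s['tool_rot']).as_matrix();print(s['position'],np.degrees(np.arctan2(r[1,1],r[0,1])),s['ft_force'],s['joint_positions'])
snap('wrist','wh2');snap('top','t2');c=cam('wrist','wh2');print(proj(c,(.4863,.0595,.088)),proj(c,s['position']))"
```

```text
time: 7.0
position: [0.4844, 0.0572, 0.2014]
tool_rot: [3.132, 0.242, -0.0]
ft_force: [-0.1, -0.1, -0.8]
grip_width: 0.183
grip_force: 30.0
[0.48444457 0.05715042 0.20135735] -81.17475936670361 [-0.11691921 -0.11960631 -0.80334893] [-0.72201667 -0.03174796  0.54407299  1.88824944  0.01726811  1.28080341
 -1.59987609]
[308.61698344 192.28424366] [310.92776884 241.72151296]
```

In the tool's units: 0.05 m / 0.5 = 0.1, 0.03 m / 0.5 = 0.06.

```bash
echo '[[[0, 0, 0.06], 0, 0], [[0, 0, 0.1], 0, 0], [[0, 0, 0.1], 0, 0], [[0, 0, 0.1], 0, 0], [[0, 0, 0.1], 0, 0]]' | python3 inch.py; python3 -c "
from h import *
s=get_state();print(s['position'],s['ft_force'])
snap('wrist','wh3');c=cam('wrist','wh3');p=s['position'];print(proj(c,(.4861,.0595,.088)),proj(c,p+[.0025,0,-.0517]))
a=cv2.imread('pics/wh3.png');o=cv2.resize(a[60:260,210:410],(600,600),interpolation=cv2.INTER_CUBIC);cv2.imwrite('pics/c5.png',o)
"
```

```text
time: 7.6
position: [0.4855, 0.0572, 0.1529]
tool_rot: [-3.132, -0.24, -0.004]
ft_force: [0.5, 0.1, -1.7]
grip_width: 0.183
grip_force: 30.0
[0.48554818 0.05715371 0.15289097] [ 0.48908966  0.07222131 -1.74269795]
[308.01141735 208.43290879] [311.3975131 211.4099215]
```

View pics/c5.png

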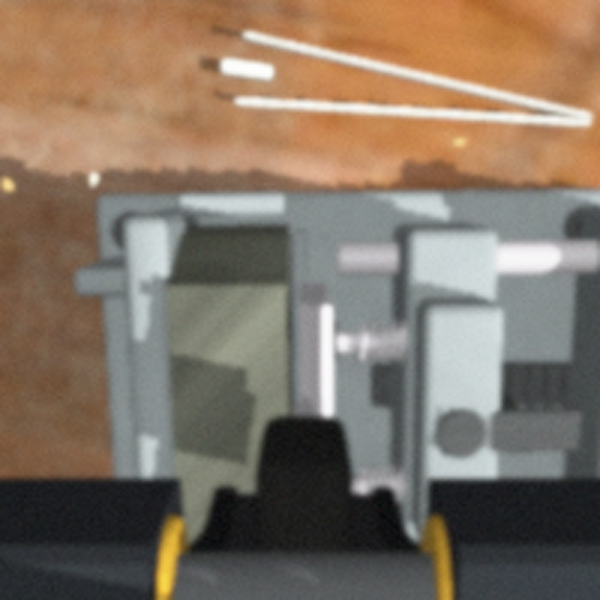

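The slab edge is at full-frame column ~306 and the rim at ~319. The blade tip projects to ~311, inside the mouth. I'll feel downward in small steps.

In the tool's units: 0.016 m / 0.5 = 0.032, -0.001 m / 0.5 = -0.002.

```bash
echo '[[[0, -0.002, 0.01], 0, 0], [[0, -0.002, 0.02], 0, 0], [[0, -0.002, 0.026], 0, 0], [[0, -0.002, 0.032], 0, 0], [[0, -0.002, 0.032], 0, 0]]' | python3 inch.py; echo '[[[0, 0, 0.004], 0, 0], [[0, 0, 0.008], 0, 0], [[0, 0, 0.008], 0, 0]]' | python3 inch.py
```

```text
time: 8.15
position: [0.484, 0.0578, 0.135]
tool_rot: [3.132, 0.24, -0.001]
ft_force: [-0.8, 0.3, -0.5]
grip_width: 0.183
grip_force: 30.0
time: 8.45
position: [0.4842, 0.0579, 0.1313]
tool_rot: [3.132, 0.24, -0.001]
ft_force: [1.0, -0.1, -0.1]
grip_width: 0.179
grip_force: 30.0
```

In the tool's units: 0.004 m / 0.5 = 0.008, 0.002 m / 0.5 = 0.004.

```bash
for i in 1 2; do :; done; echo '[[[0, 0, 0.004], 0, 0], [[0, 0, 0.008], 0, 0], [[0, 0, 0.008], 0, 0]]' | python3 inch.py|sed -n '2p;4p';echo '[[[0, 0, 0.004], 0, 0], [[0, 0, 0.008], 0, 0], [[0, 0, 0.008], 0, 0]]' | python3 inch.py|sed -n '2p;4p'; python3 -c "
from h import *
print(get_state()['torque'])"
```

```text
position: [0.4846, 0.0586, 0.1276]
ft_force: [-0.9, 2.0, -1.2]
position: [0.4847, 0.0585, 0.1236]
ft_force: [0.0, 2.0, 0.4]
[ 0.65662985 -0.04367269  0.05337828]
```

In the tool's units: 0.004 m / 0.5 = 0.008, 0.002 m / 0.5 = 0.004.

```bash
echo '[[[0, 0, 0.004], 0, 0], [[0, 0, 0.008], 0, 0], [[0, 0, 0.008], 0, 0]]' | python3 inch.py|sed -n '2p;4p';echo '[[[0, 0, 0.004], 0, 0], [[0, 0, 0.008], 0, 0], [[0, 0, 0.008], 0, 0]]' | python3 inch.py|sed -n '2p;4p';  echo '[[[0, 0, 0.004], 0, 0], [[0, 0, 0.008], 0, 0], [[0, 0, 0.008], 0, 0]]' | python3 inch.py|sed -n '2p;4p'
```

```text
position: [0.4844, 0.0584, 0.1193]
ft_force: [-0.2, 3.4, 0.8]
position: [0.4841, 0.0583, 0.1151]
ft_force: [0.5, 4.4, -0.3]
position: [0.484, 0.0582, 0.111]
ft_force: [-1.0, 4.2, -2.0]
```

In the tool's units: -0.001 m / 0.5 = -0.002.

```bash
echo '[[[0, -0.002, 0], 0, 0], [[0, -0.002, 0], 0, 0], [[0, -0.002, 0], 0, 0]]' | python3 inch.py|sed -n '2p;4p';echo '[[[0, -0.002, 0], 0, 0], [[0, -0.002, 0], 0, 0], [[0, -0.002, 0], 0, 0]]' | python3 inch.py|sed -n '2p;4p'; echo '[[[0, 0, 0.004], 0, 0], [[0, 0, 0.008], 0, 0]]' | python3 inch.py|sed -n '2p;4p'
```

```text
position: [0.484, 0.0584, 0.1111]
ft_force: [1.1, 3.1, -3.4]
position: [0.4839, 0.0586, 0.1111]
ft_force: [2.3, -1.4, -5.3]
position: [0.485, 0.0588, 0.1086]
ft_force: [-0.7, -2.9, 5.0]
```

In the tool's units: 0.004 m / 0.5 = 0.008, 0.0005 m / 0.5 = 0.001.

```bash
echo '[[[0, 0.001, 0.004], 0, 0], [[0, 0.001, 0.008], 0, 0]]' | python3 inch.py|sed -n '2p;4p';echo '[[[0, 0, 0.004], 0, 0], [[0, 0, 0.008], 0, 0]]' | python3 inch.py|sed -n '2p;4p'
```

```text
position: [0.4855, 0.0589, 0.1046]
ft_force: [-0.0, -3.1, 5.5]
position: [0.4857, 0.0589, 0.1006]
ft_force: [0.2, -3.4, 5.3]
```

A steady drag of about 5.4 N means the thin leaf fits. I'll seat it now.

In the tool's units: 0.002 m / 0.5 = 0.004, 0.001 m / 0.5 = 0.002.

```bash
echo '[[[0, 0, 0.002], 0, 0], [[0, 0, 0.004], 0, 0]]' | python3 inch.py|sed -n '2p;4p';echo '[[[0, 0, 0.002], 0, 0], [[0, 0, 0.004], 0, 0]]' | python3 inch.py|sed -n '2p;4p';
```

```text
position: [0.4857, 0.0588, 0.0986]
ft_force: [0.7, -2.6, 4.5]
position: [0.4858, 0.0589, 0.0975]
ft_force: [-3.0, -3.8, 17.6]
```

In the tool's units: -0.001 m / 0.5 = -0.002, 0.0005 m / 0.5 = 0.001.

```bash
echo '[[[0, 0.001, -0.002], 0, 0], [[0, 0.001, -0.002], 0, 0]]' | python3 inch.py|sed -n '2p;4p';echo '[[[0, 0.001, -0.001], 0, 0.5], [[0, 0.001, -0.001], 0, 0.5], [[0, 0.001, -0.001], 0, 0.5], [[0, 0.001, -0.001], 0, 0.5], [[0, 0.001, -0.001], 0, 0.5], [[0, 0.001, -0.06], 0, 0.5], [[0, 0.001, -0.14], 0, 0.5], [[0, 0.001, -0.22], 0, 0.5], [[0, 0.001, -0.24], 0, 0.5], [[0, 0.001, -0.24], 0, 0.5]]' | python3 inch.py; python3 -c "
from h import *
snap('wrist','wh4');c=cam('wrist','wh4');print(proj(c,(.4861,.0595,.122)))
a=cv2.imread('pics/wh4.png');b=snap('scene','s4')[:,:,::-1]
o=np.hstack([cv2.resize(a[100:260,230:390],(400,400)),cv2.resize(b[150:250,330:430],(400,400),interpolation=cv2.INTER_CUBIC)]);cv2.imwrite('pics/c6.png',o)
"
```

```text
position: [0.4857, 0.0588, 0.0975]
ft_force: [0.3, -1.7, 6.6]
time: 12.75
position: [0.4854, 0.0588, 0.2182]
tool_rot: [-3.131, -0.24, -0.006]
ft_force: [-0.3, -0.3, -0.1]
grip_width: 0.496
grip_force: 0.0
[310.24009159 198.76759485]
```

View pics/c6.png

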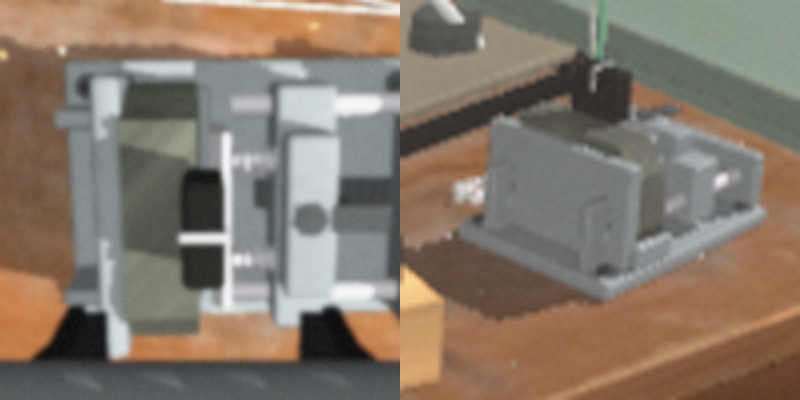

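The leaf's handle, at (203,230) in the crop, stands upright and square on the slab edge, centred on the flat top. The robot is clear of everything.

```bash
python3 -c "
from bench import ctrl, imaging, ticket, get_state
print(ticket.close_job())"
```

```text
the job is handed in; nothing more can be done
None
```

The thin leaf (5 mm) fits: it slid in with a steady drag of about 5.4 N, I seated it with its shoulders on the slab (last force reading 17.6 N), left the other two leaves untouched in the block, and handed the job in shortly after 12.75 s; no verdict was returned.

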